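# Turn up the draining water beaker and hold it for filling

### The arm

A 6-joint arm with a two-finger parallel gripper is mounted at the origin on the work surface. World frame = base frame: x ahead of the robot, y to its left, z up, the work surface at z = 0. Lengths are in m, angles in rad, forces in N, time in s.
With the tool pointing down it reaches from about 0.4 to 0.825 m from the base axis. Payload 7 kg.
Tool frame: the origin (TCP) lies on the mounting face of the last link; the fingertips stand bot.tip_reach ahead of it and the grasp point (between the pads) lies 159 mm ahead of it (bot.tip_reach is the distance from the TCP to the fingertips, in m); z points along the fingers, y is the line along which they close (so a half turn about z gives the same grasp; the last joint's range is limited). The gripper opens to 88 mm and grips with 3 to 60 N. Pads are 19 mm wide; open, the fingers measure 130 mm over their backs; the gripper's body (78 mm by 193 mm) begins 47 mm behind the grasp point.
Start: joints at [-0.931, 0.359, 0.012, 0, -1.224, -0.288], TCP at [0.233, -0.634, 0.405] pointing down, gripper open.
Joint ranges: [-3.07, 3.07], [-1.43, 2.12], [-1.02, 1.25], [-3.03, 1.67], [-3.05, -0], [-3.03, 3.03]. Speed limits (rad/s): [2.39, 2.39, 3.01, 3.14, 3.14, 3.14].

### API

Orientations are given as a 3x3 rotation matrix whose columns are the frame's x, y, z axes.
In Python, from station import bot gives the robot as it stands.
- The arm moves only by the tool servo_tool, never from a script. Its argument "motion" is a list of rows, each an object of numbers: "x", "y", "z": the shift along the tool's x, y, z in m; "rx", "ry", "rz": the turn, a rotation vector about the tool's x, y, z in degrees. In form: [{"x": .., "y": .., "z": .., "rx": .., "ry": .., "rz": ..}, ...]. A call has 1 to 20 rows; each row is the pose to reach, as a shift and turn from the pose commanded when the call began, along the tool's axes at that moment; what a row does not reach only later rows make up. A row lasts 1/10 s, in which the tool goes at most 50 mm and 8.59 degrees, less where a joint would pass 70% of its speed; a pose out of reach is approached as far as the arm can. A call with a gripper value outside its range is refused whole. "claw" is the finger opening in m, from 0 to 0.0876, set as the call begins (left out, the last holds). The fingers move at their own pace and stop on an object; the grip force is fixed at half the most. Time passes only in rows, so rows that repeat a pose let the fingers close. It gives the time, the measured TCP pose, the force, the opening and the grip force at its end, in the units of the state.
- bot.state(): the state, without advancing time (a new reading comes with each control period).
- bot.snapshot(name): name is "scene" or "top"; returns (picture, depth): 480x640x3 uint8, blue, green, red; 480x640 float32, m along the optical axis (not along the pixel's ray), 0 where there is no reading.
- bot.camera_params(name): a dict with "K" (3x3 intrinsics, pixels), "dist_coeffs" ([k1, k2, p1, p2, k3] as OpenCV has them; the pictures are not rectified), "eye" and "rotation" of the camera in the world. Camera axes: x right, y down, z forward; pixel columns grow to the right and rows downward; lengths in m; the calibration is good to about 2 mm. A picture is of the moment at which its call begins. camera_params takes no time and is no camera call.
- bot.sign_off(): hands the job in; it is judged then, once.
The state is a dict: "t": time; "q": joint angles; "qvel": joint speeds; "tau": joint torques, N m; "tool_pos": TCP position; "orientation": TCP orientation; "contact_force": force on the tool from outside, world axes, zero at the start; "moment": the same for the moment, N m; "width": finger opening in m; "grasp_force": force on a finger pad.
Only numpy, scipy, OpenCV 4.12 (cv2) and the standard library are available. Lean on these libraries where they do the work, as an engineer would, in place of code of your own. Each camera call takes 0.05 s, during which the arm holds its last target. There are 200 camera calls.

### The job

The aluminium water beaker was rinsed and left mouth-down to drain in the enamel tray. Turn it mouth-up without dropping or banging it, and hold it level and steady in the air over the tray, its underside some 15 cm above the bench, so that I can fill it from the bottle: finish while you are still holding it like that. Leave the ink tin, the wash bottle and the brayer where they are.

Things in the scene. Friction and masses are not known exactly. Their poses are not given: they have to be found in the camera images.
- beaker: plain aluminium beaker, no handle, straight round wall: 56 mm outer diameter, 76 mm tall, wall 3 mm, bottom 4 mm, 0.10 to 0.18 kg, balance point about 33 mm from the closed end. Origin: centre of the closed end's outside; z axis points from there to the mouth. It starts mouth-down on the tray floor (origin on top, 80 mm above the bench, z down). Loose; on its side it can roll.
- tray: shallow white enamel tray with a blue rim, 240 mm (its x) by 320 mm (its y), fixed to the bench; floor 4 mm above the bench, rim 16 mm high, walls 4 mm thick. Origin: centre of its underside, on the bench; z up.
- ink_tin: closed round metal ink tin with a lid, 85 mm diameter, 53 mm tall, standing on the bench beside the tray. Origin: centre of its underside. Leave it alone.
- wash_bottle: closed white plastic bottle, 62 mm diameter, 165 mm tall, standing on the bench beside the tray. Origin: centre of its underside. Leave it alone.
- brayer: ink roller lying on the bench: black rubber roller 38 mm diameter, 100 mm long along its y, steel frame, wooden handle reaching 168 mm to its -x; 39 mm tall. Origin: on the bench under the roller's middle. Leave it alone.
There are look-alikes about, which are no part of the job. Leave any red look-alike of the beaker alone.

How it is judged:
At the end, for the whole second after the job is handed in: The beaker is held by the fingers alone, mouth-up and level within 0.15 rad, its underside 0.10 to 0.22 m above the bench and its axis over the tray, still (under 0.02 m/s and 0.15 rad/s), while the arm keeps its pose and grip (angle between beaker's own z axis and vertical below 0.15 rad and height (world z) of beaker between 0.1 and 0.22 m and x of beaker in the frame of tray between -0.12 and 0.12 m and y of beaker in the frame of tray between -0.16 and 0.16 m and contact force between beaker and the fingers above 1 N and contact force between beaker and tray below 0.1 N and contact force between beaker and ink_tin below 0.1 N and contact force between beaker and wash_bottle below 0.1 N and contact force between beaker and brayer below 0.1 N and linear speed of beaker below 0.02 m/s and angular speed of beaker below 0.15 rad/s); the arm keeps its last pose, push and grip.
It fails at once if the beaker is dropped or thrown (out of the fingers and moving at over 0.7 m/s, a fall of some 25 mm) (linear speed of beaker above 0.7 m/s and contact force between beaker and the fingers below 0.05 N).
It fails at once if the beaker is pressed or banged on the tray with over 60 N (contact force between beaker and tray above 60 N).
It fails at once if the ink tin, wash bottle or brayer is moved more than 25 mm (distance of any of ink_tin, wash_bottle, brayer from where it was at the start of the episode above 0.025 m).
It also fails if it takes over 58 s, if anything falls off the work surface, if the arm or the gripper's body presses on something with over 40 N, if the wrist force passes 120 N, or if a joint passes its speed limit or range.

## Working session

There is one attempt and no reset: what is moved stays moved. The work goes in short steps, Python scripts to look and compute and a tool call to move; the robot and the scene stay as the last step left them, time stands still between calls to the robot, and variables do not carry over. Pictures are saved under pics/ and viewed, at most 10 in all, crops included, and the job is handed in when it is done.

Besides the shell and the picture viewer there is one more tool, called after "Call:" as a command line: name --argument value ..., lists and objects as JSON in quotes. servo_tool: Moves the arm, as the interface text tells. Its arguments: {"type":"object","properties":{"motion":{"type":"array"},"claw":{"type":"number"}},"required":["motion"]}

```bash
mkdir -p pics; ls
python3 - <<'E'
from station import bot
import cv2,numpy as np
for n in("scene","top"):
    p,d=bot.snapshot(n); cv2.imwrite(f"pics/{n}0.png",p); np.save(f"{n}0.npy",d)
    c=bot.camera_params(n); print(n,c)
print(bot.state(),bot.tip_reach)
E
```

```text
pics
scene {'K': array([[506.75138719,   0.        , 316.20449994],
       [  0.        , 506.75138719, 240.14942125],
       [  0.        ,   0.        ,   1.        ]]), 'dist_coeffs': array([-0.03900078,  0.        ,  0.        ,  0.        ,  0.        ]), 'eye': array([ 1.20705682, -0.0851948 ,  0.89757495]), 'rotation': array([[ 0.26687512,  0.71733122, -0.64359427],
       [ 0.96372113, -0.19560009,  0.18160997],
       [ 0.0043874 , -0.66871258, -0.74350806]])}
top {'K': array([[528.21407791,   0.        , 320.63655324],
       [  0.        , 528.21407791, 240.69157422],
       [  0.        ,   0.        ,   1.        ]]), 'dist_coeffs': array([-0.03708986,  0.        ,  0.        ,  0.        ,  0.        ]), 'eye': array([0.39081671, 0.09138751, 1.29598338]), 'rotation': array([[ 0.00353697, -0.99456707,  0.10403767],
       [-0.99993315, -0.00237226,  0.01131674],
       [-0.01100846, -0.10407075, -0.99450897]])}
{'t': 0.1, 'q': array([-9.30932449e-01,  3.59411848e-01,  1.11828215e-02, -3.03989131e-04,
       -1.22414520e+00, -2.88171813e-01]), 'qvel': array([ 8.14445499e-05, -1.92003873e-03,  2.35719079e-03,  2.45800149e-03,
       -1.37956298e-03,  1.40277215e-04]), 'tau': array([ 4.44035140e-04, -5.84162164e+01,  2.93753707e+01,  7.01552868e+00,
        1.01687363e-02, -7.44219960e-05]), 'tool_pos': array([ 0.2325244 , -0.63352415,  0.4037686 ]), 'orientation': array([[-9.38826752e-01, -3.44389056e-01, -7.12783035e-04],
       [-3.44389749e-01,  9.38825669e-01,  1.43645034e-03],
       [ 1.74481234e-04,  1.59405318e-03, -9.99998714e-01]]), 'contact_force': array([-1.21338042,  0.13225604,  0.3116949 ]), 'moment': array([ 0.03665637,  0.00137842, -0.02017104]), 'grasp_force': 0.0, 'width': 0.08760705416865062} 0.1781
```

View pics/scene0.png

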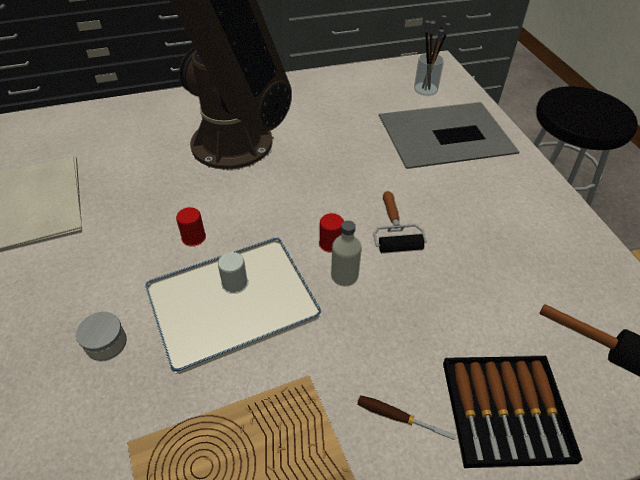

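View pics/top0.png

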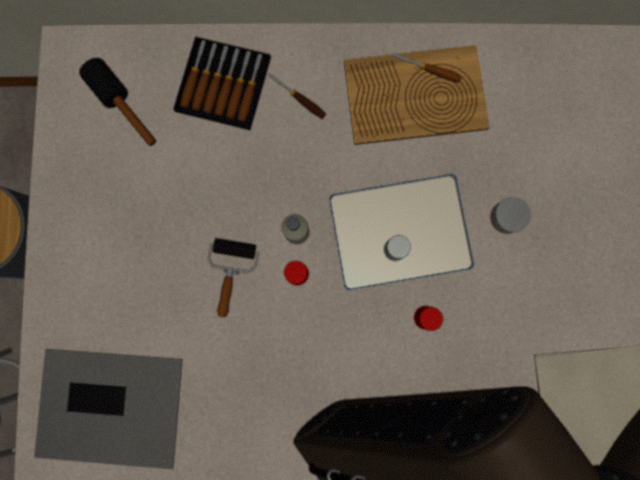

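The beaker is the silver cup in the tray (scene 232,272; top 398,247). Things that could be mistaken for it are the red cups (scene 190,226 and 331,232), the ink tin (101,335) and the brush glass (428,75). I chose the plain aluminium one in the tray. Next I'll locate everything and check with one crop.

```bash
cat > h.py <<'E'
import numpy as np,cv2
from station import bot
def p2w(n,u,v,d=None,z=None):
    c=bot.camera_params(n)
    r=np.r_[cv2.undistortPoints(np.array([[[u,v]]],float),c["K"],c["dist_coeffs"])[0,0],1]
    R=c["rotation"]@r
    s=d if d else (z-c["eye"][2])/R[2]
    return c["eye"]+s*R
E
python3 - <<'E'
from h import *
d=np.load("top0.npy")
for k,u,v,z in [("beaker",398,247,.08),("tin",511,215,.053),("bottle",293,223,.165),("red1",296,272,.08),("red2",430,319,.08),("brayer",234,247,.039),("t1",331,197,.016),("t2",456,176,.016),("t3",471,266,.016),("t4",348,289,.016)]:
    print(k,p2w("top",u,v,float(d[v,u])).round(3),p2w("top",u,v,z=z).round(3))
p=cv2.imread("pics/scene0.png")[200:380,60:360]
cv2.imwrite("pics/crop.png",cv2.resize(p,None,fx=2.6,fy=2.6,interpolation=cv2.INTER_CUBIC))
E
```

```text
beaker [ 0.504 -0.073  0.081] [ 0.504 -0.074  0.08 ]
tin [ 0.584 -0.348  0.052] [ 0.583 -0.347  0.053]
bottle [0.548 0.164 0.163] [0.547 0.164 0.165]
red1 [0.446 0.162 0.078] [0.445 0.162 0.08 ]
red2 [ 0.339 -0.147  0.069] [ 0.339 -0.145  0.08 ]
brayer [0.507 0.313 0.039] [0.507 0.313 0.039]
t1 [0.633 0.081 0.015] [0.633 0.081 0.016]
t2 [ 0.69  -0.232 -0.   ] [ 0.686 -0.228  0.016]
t3 [ 0.464 -0.259  0.015] [ 0.464 -0.259  0.016]
t4 [0.408 0.04  0.018] [0.408 0.04  0.016]
```

View pics/crop.png

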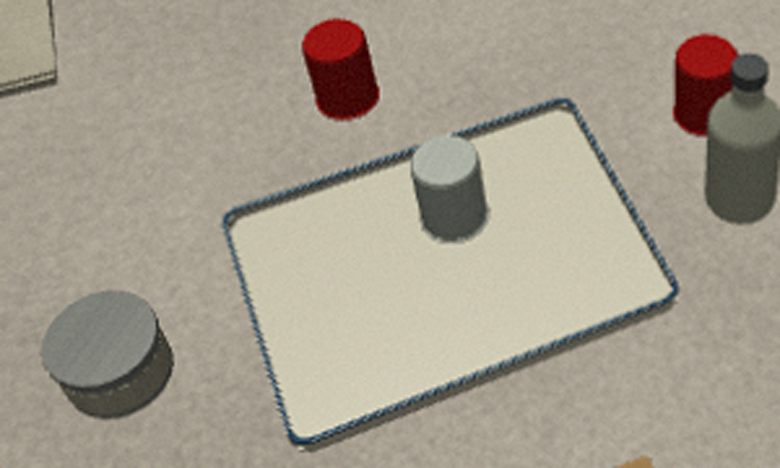

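The crop shows the beaker standing closed-end-up near (445,190), in the tray. Its position is (0.504, -0.073), top at z=0.08, which matches the sizes given. 

Plan: take a side grasp heading +y, tilted about 20° down, then lift and roll 180° about the tool z.

Call:
servo_tool --motion '[{"x": -0.306,"y": 0.115,"z": 0.024},{"x": -0.306,"y": 0.115,"z": 0.024},{"x": -0.306,"y": 0.115,"z": 0.024},{"x": -0.306,"y": 0.115,"z": 0.024},{"x": -0.306,"y": 0.115,"z": 0.024},{"x": -0.306,"y": 0.115,"z": 0.024},{"x": -0.306,"y": 0.115,"z": 0.024},{"x": -0.306,"y": 0.115,"z": 0.024},{"x": -0.306,"y": 0.115,"z": 0.024}]' --claw 0.0876

```text
invalid input at $.motion[0]: expected keys x, y, z, rx, ry, rz
```

Run:
```python
from h import *
s=bot.state();print(s["t"],s["q"].round(4),s["tool_pos"].round(4),s["orientation"].round(4))
```

```text
0.1 [-9.3090e-01  3.5940e-01  1.1200e-02 -3.0000e-04 -1.2241e+00 -2.8820e-01] [ 0.2325 -0.6335  0.4038] [[-9.388e-01 -3.444e-01 -7.000e-04]
 [-3.444e-01  9.388e-01  1.400e-03]
 [ 2.000e-04  1.600e-03 -1.000e+00]]
```

Call:
servo_tool --motion '[{"x": -0.306,"y": 0.115,"z": 0.024,"rx": 0,"ry": 0,"rz": 0},{"x": -0.306,"y": 0.115,"z": 0.024,"rx": 0,"ry": 0,"rz": 0},{"x": -0.306,"y": 0.115,"z": 0.024,"rx": 0,"ry": 0,"rz": 0},{"x": -0.306,"y": 0.115,"z": 0.024,"rx": 0,"ry": 0,"rz": 0},{"x": -0.306,"y": 0.115,"z": 0.024,"rx": 0,"ry": 0,"rz": 0},{"x": -0.306,"y": 0.115,"z": 0.024,"rx": 0,"ry": 0,"rz": 0},{"x": -0.306,"y": 0.115,"z": 0.024,"rx": 0,"ry": 0,"rz": 0},{"x": -0.306,"y": 0.115,"z": 0.024,"rx": 0,"ry": 0,"rz": 0},{"x": -0.306,"y": 0.115,"z": 0.024,"rx": 0,"ry": 0,"rz": 0}]' --claw 0.0876

```text
t: 1.0
tool_pos: [0.4807, -0.4196, 0.3801]
orientation: [[-0.938, -0.346, -0.001], [-0.346, 0.938, 0.0], [0.001, 0.001, -1.0]]
contact_force: [0.3, -0.2, 0.1]
width: 0.0875
grasp_force: 0.0
```

Run:
```python
from h import *
s=bot.state();print(s["t"],s["q"].round(4),s["tool_pos"].round(4),s["orientation"].round(4))
```

```text
1.0 [-4.1240e-01  3.1470e-01 -1.0940e-01 -1.0000e-04 -1.1478e+00 -8.0490e-01] [ 0.4807 -0.4196  0.3801] [[-9.382e-01 -3.461e-01 -1.000e-03]
 [-3.461e-01  9.382e-01  5.000e-04]
 [ 7.000e-04  8.000e-04 -1.000e+00]]
```

Call:
servo_tool --motion '[{"x": 0,"y": 0,"z": 0,"rx": -37.5,"ry": -13.8,"rz": 0},{"x": 0,"y": 0,"z": 0,"rx": -37.5,"ry": -13.8,"rz": 0},{"x": 0,"y": 0,"z": 0,"rx": -37.5,"ry": -13.8,"rz": 0},{"x": 0,"y": 0,"z": 0,"rx": -37.5,"ry": -13.8,"rz": 0},{"x": 0,"y": 0,"z": 0,"rx": -37.5,"ry": -13.8,"rz": 0},{"x": 0,"y": 0,"z": 0,"rx": -37.5,"ry": -13.8,"rz": 0},{"x": 0,"y": 0,"z": 0,"rx": -37.5,"ry": -13.8,"rz": 0}]'

```text
t: 1.7
tool_pos: [0.4793, -0.4215, 0.3802]
orientation: [[-0.939, -0.343, 0.002], [-0.262, 0.722, 0.64], [-0.221, 0.601, -0.768]]
contact_force: [-0.8, -0.1, -0.0]
width: 0.0875
grasp_force: 0.0
```

Run:
```python
from h import *
s=bot.state();print(s["t"],s["q"].round(4).tolist(),s["tool_pos"].round(4).tolist(),s["orientation"].round(4).tolist())
p,d=bot.snapshot("scene");cv2.imwrite("pics/s1.png",p)
```

```text
1.7 [-0.6288, 0.4827, 0.2683, -0.5584, -1.7755, -0.5899] [0.4793, -0.4215, 0.3802] [[-0.9394, -0.3428, 0.0016], [-0.2623, 0.722, 0.6402], [-0.2206, 0.601, -0.7682]]
```

View pics/s1.png

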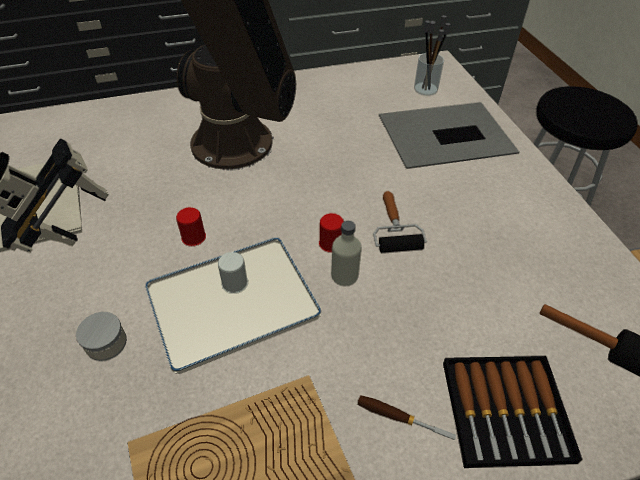

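```bash
cat > kin.py <<'E'
import numpy as np
from scipy.spatial.transform import Rotation as Ro
X=lambda a:Ro.from_euler('x',a).as_matrix()
Y=lambda a:Ro.from_euler('y',a).as_matrix()
Z=lambda a:Ro.from_euler('z',a).as_matrix()
R0=np.array([[0,-1,0.],[0,0,0],[0,0,0]])
R0=np.array([[0,0,1],[-1,0,0],[0,-1,0.]])  # tool x,y,z cols at pitch0
def ori(q,s4): return Z(q[0])@Y(q[1]-q[2])@X(s4*q[3])@Y(-q[4])
def rows(q,s4):
    A=Z(q[0]);B=A@Y(q[1]);C=A@Y(q[1]-q[2]);D=C@X(s4*q[3]);E=D@Y(-q[4])
    # a1,s,h0,L1,L2,e,w,m,d6
    return np.c_[A,B[:,2],C[:,0],C[:,2],D[:,1],D[:,2],E[:,0]]
data=[([-.93093,.35941,.01118,-.0003,-1.22415,-.28817],[.2325,-.6335,.4038]),
([-.4124,.3147,-.1094,-.0001,-1.1478,-.8049],[.4807,-.4196,.3801]),
([-0.6288,0.4827,0.2683,-0.5584,-1.7755,-0.5899],[0.4793,-0.4215,0.3802])]
E
python3 - <<'E'
from kin import *
O=[[-0.9394,-0.3428,0.0016],[-0.2623,0.722,0.6402],[-0.2206,0.601,-0.7682]]
q=data[2][0]
for s in(1,-1):
  M=ori(q,s); print(s,M[:,0].round(3)); T=M.T@np.array(O); print(T.round(3), "rz",np.arctan2(T[1,0],T[2,0]))
s=-1
for s in (1,-1):
  A=np.vstack([rows(q,s) for q,_ in data]);b=np.concatenate([p for _,p in data])
  print(np.linalg.svd(A)[1].round(3)); lam=.02
  x=np.linalg.lstsq(np.r_[A,lam*np.eye(9)],np.r_[b,lam*np.array([0,0,.4,.45,.45,0,-.1,0,.1])],rcond=None)[0]
  print(x.round(3),np.abs(A@x-b).max())
E
```

```text
1 [-0.609 -0.199 -0.768]
[[ 0.793 -0.397  0.462]
 [-0.466  0.092  0.88 ]
 [-0.392 -0.913 -0.112]] rz -2.269536936230999
-1 [ 0.002  0.64  -0.768]
[[-0.     0.     1.   ]
 [-0.831  0.556 -0.   ]
 [-0.556 -0.831  0.   ]] rz -2.1607013798222874
[3.799 2.47  2.439 0.517 0.371 0.335 0.038 0.034 0.   ]
[ 0.054 -0.252  0.264  0.469  0.451 -0.408  0.061  0.413  0.15 ] 0.002981448856417268
[3.799 2.47  2.439 0.517 0.371 0.335 0.038 0.034 0.   ]
[ 0.064  0.006  0.371  0.467  0.47  -0.05  -0.198 -0.017  0.181] 0.0003486858794653491
```

```bash
cat >> kin.py <<'E'
from scipy.optimize import least_squares
P=np.array([.064,.006,.371,.467,.47,-.05,-.198,-.017,.181])
R0=np.array([[0,0,1],[-1,0,0],[0,-1,0.]])
def fk(q): return rows(q,-1)@P, ori(q,-1)@R0@Z(-q[5])
LO=np.array([-3.07,-1.43,-1.02,-3.03,-3.05,-3.03]);HI=np.array([3.07,2.12,1.25,1.67,0,3.03])
def ik(p,R,q0):
    f=lambda q:(lambda a:np.r_[5*(a[0]-p),Ro.from_matrix(a[1].T@R).as_rotvec()])(fk(q))
    r=least_squares(f,np.clip(q0,LO+.01,HI-.01),bounds=(LO,HI)); return r.x,np.abs(r.fun).max()
def goal(grasp,a,sgn,az=90):
    a,az=np.radians(a),np.radians(az)
    z=np.array([np.cos(a)*np.cos(az),np.cos(a)*np.sin(az),-np.sin(a)])
    y=sgn*np.array([np.sin(az),-np.cos(az),0]); R=np.c_[np.cross(y,z),y,z]
    return np.array(grasp)-.159*z,R
E
python3 - <<'E'
from kin import *
g=np.array([.504,-.073,.044])
for az in(75,90,105):
 for s0 in(-1,1):
  q=np.array(data[2][0]); print("az",az,s0)
  for nm,(p,R) in [("pre",goal(g+[-.14*np.cos(np.radians(az)),-.14*np.sin(np.radians(az)),.10],20,s0,az)),("gr",goal(g,20,s0,az)),("lift",goal(g+[0,0,.16],20,s0,az)),("lev",goal(g+[0,0,.16],-20,s0,az)),("flip",goal(g+[0,0,.16],-20,-s0,az))]:
   q,e=ik(p,R,q); print(nm,p.round(3),q.round(2),round(e,4))
E
```

```text
az 75 -1
pre [ 0.429 -0.353  0.198] [-0.79  0.75  0.14 -0.97 -1.76  0.77] 0.0
gr [ 0.465 -0.217  0.098] [-0.61  0.89  0.04 -1.08 -1.53  0.9 ] 0.0
lift [ 0.465 -0.217  0.258] [-0.61  0.53 -0.05 -1.09 -1.65  0.67] 0.0
lev [ 0.465 -0.217  0.15 ] [-0.73  1.04  0.15 -1.44 -2.13  0.84] 0.0
flip [ 0.465 -0.217  0.15 ] [-0.73  1.04  0.15 -1.44 -2.13  0.84] 3.1416
az 75 1
pre [ 0.429 -0.353  0.198] [-0.79  0.75  0.14 -0.97 -1.76 -2.38] 0.0
gr [ 0.465 -0.217  0.098] [-0.61  0.89  0.04 -1.08 -1.53 -2.25] 0.0
lift [ 0.465 -0.217  0.258] [-0.61  0.53 -0.05 -1.09 -1.65 -2.48] 0.0
lev [ 0.465 -0.217  0.15 ] [-0.73  1.04  0.15 -1.44 -2.13 -2.3 ] 0.0
flip [ 0.465 -0.217  0.15 ] [-0.73  1.04  0.15 -1.44 -2.13 -2.3 ] 3.1416
az 90 -1
pre [ 0.504 -0.362  0.198] [-0.67  0.86  0.36 -0.9  -1.93  0.75] 0.0
gr [ 0.504 -0.222  0.098] [-0.52  0.95  0.19 -0.96 -1.67  0.88] 0.0
lift [ 0.504 -0.222  0.258] [-0.52  0.63  0.1  -0.99 -1.81  0.69] 0.0
lev [ 0.504 -0.222  0.15 ] [-0.64  1.08  0.3  -1.38 -2.26  0.73] 0.0
flip [ 0.504 -0.222  0.15 ] [-0.64  1.08  0.3  -1.38 -2.26  0.73] 3.1416
az 90 1
pre [ 0.504 -0.362 
[... 346 characters left out ...]
0.579 -0.353  0.198] [-0.55  0.97  0.57 -0.84 -2.09  0.75] 0.0
gr [ 0.543 -0.217  0.098] [-0.42  1.01  0.33 -0.85 -1.82  0.9 ] 0.0
lift [ 0.543 -0.217  0.258] [-0.43  0.71  0.25 -0.9  -1.96  0.73] 0.0
lev [ 0.543 -0.217  0.15 ] [-0.54  1.12  0.45 -1.34 -2.41  0.63] 0.0
flip [ 0.543 -0.217  0.15 ] [-0.54  1.12  0.45 -1.34 -2.41  0.63] 3.1416
az 105 1
pre [ 0.579 -0.353  0.198] [-0.55  0.97  0.57 -0.84 -2.09 -2.39] 0.0
gr [ 0.543 -0.217  0.098] [-0.42  1.01  0.33 -0.85 -1.82 -2.24] 0.0
lift [ 0.543 -0.217  0.258] [-0.43  0.71  0.25 -0.9  -1.96 -2.41] 0.0
lev [ 0.543 -0.217  0.15 ] [-0.54  1.12  0.45 -1.34 -2.41 -2.52] 0.0
flip [ 0.543 -0.217  0.15 ] [-0.54  1.12  0.45 -1.34 -2.41 -2.52] 3.1416
```

```bash
cat >> kin.py <<'E'
def rel(p,R,s):
    R1=s["orientation"]; return (R1.T@(p-s["tool_pos"])).round(4), np.degrees(Ro.from_matrix(R1.T@R).as_rotvec()).round(2)
E
python3 - <<'E'
from kin import *
from h import *
s=bot.state()
p,R=goal([.504,-.073,.046],15,-1)
pre=p-.13*R[:,2]
print(ik(pre,R,s["q"]),ik(p,R,s["q"]),ik(*goal([.504,-.073,.21],-15,-1),s["q"]))
print(pre,rel(pre,R,s))
hi=pre+[0,0,.12]; print(rel(hi,R,s), R.T@(pre-hi))
E
```

```text
(array([-0.67329118,  1.01868474,  0.41209835, -0.93612221, -1.92550506,
        0.81627003]), np.float64(4.468962977455249e-09)) (array([-0.5382285 ,  1.00089117,  0.23339752, -1.00211026, -1.74835647,
        0.89210173]), np.float64(1.1102230246251565e-15)) (array([-0.63436541,  1.00956519,  0.27663703, -1.33047841, -2.21259135,
        0.7267698 ]), np.float64(1.1987969706339845e-11))
[ 0.504      -0.35215256  0.1207987 ] (array([ 0.0164, -0.1149,  0.2437]), array([-21.5 , -30.64, -67.54]))
(array([-0.0101, -0.0428,  0.1515]), array([-21.5 , -30.64, -67.54])) [0.1159111  0.         0.03105829]
```

Call:
servo_tool --motion '[{"x": -0.01,"y": -0.043,"z": 0.152,"rx": -21.5,"ry": -30.6,"rz": -67.5},{"x": -0.01,"y": -0.043,"z": 0.152,"rx": -21.5,"ry": -30.6,"rz": -67.5},{"x": -0.01,"y": -0.043,"z": 0.152,"rx": -21.5,"ry": -30.6,"rz": -67.5},{"x": -0.01,"y": -0.043,"z": 0.152,"rx": -21.5,"ry": -30.6,"rz": -67.5},{"x": -0.01,"y": -0.043,"z": 0.152,"rx": -21.5,"ry": -30.6,"rz": -67.5},{"x": -0.01,"y": -0.043,"z": 0.152,"rx": -21.5,"ry": -30.6,"rz": -67.5},{"x": -0.01,"y": -0.043,"z": 0.152,"rx": -21.5,"ry": -30.6,"rz": -67.5},{"x": -0.01,"y": -0.043,"z": 0.152,"rx": -21.5,"ry": -30.6,"rz": -67.5},{"x": -0.01,"y": -0.043,"z": 0.152,"rx": -21.5,"ry": -30.6,"rz": -67.5},{"x": -0.01,"y": -0.043,"z": 0.152,"rx": -21.5,"ry": -30.6,"rz": -67.5},{"x": -0.01,"y": -0.043,"z": 0.152,"rx": -21.5,"ry": -30.6,"rz": -67.5},{"x": -0.01,"y": -0.043,"z": 0.152,"rx": -21.5,"ry": -30.6,"rz": -67.5},{"x": -0.01,"y": -0.043,"z": 0.152,"rx": -21.5,"ry": -30.6,"rz": -67.5}]'

```text
t: 3.05
tool_pos: [0.5045, -0.3507, 0.2412]
orientation: [[-0.001, -1.0, -0.001], [-0.259, -0.001, 0.966], [-0.966, 0.002, -0.259]]
contact_force: [-0.1, 0.3, 0.4]
width: 0.088
grasp_force: 0.0
```

Run:
```python
from kin import *
from h import *
s=bot.state();print(s["t"],s["q"].round(3),s["tool_pos"],s["orientation"].round(3),fk(s["q"])[0])
p,R=goal([.504,-.073,.046],15,-1)
print(rel(p-.13*R[:,2],R,s))
a,d=bot.snapshot("scene");cv2.imwrite("pics/s2.png",a)
a,d=bot.snapshot("top");cv2.imwrite("pics/t2.png",a)
```

```text
3.05 [-0.677  0.723  0.237 -0.974 -1.999  0.711] [ 0.50451372 -0.35067952  0.24123711] [[-0.001 -1.    -0.001]
 [-0.259 -0.001  0.966]
 [-0.966  0.002 -0.259]] [ 0.47620266 -0.32495632  0.2572616 ]
(array([0.1167, 0.0003, 0.0297]), array([ 0.06,  0.02, -0.08]))
```

View pics/s2.png

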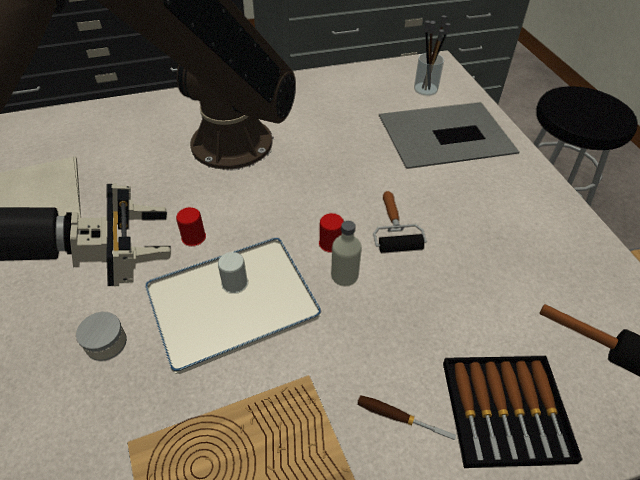

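Picture: the gripper is level-ish at (140,235), with its open fingers facing the beaker at (232,272). The way is clear, so I'll lower it.

Call:
servo_tool --motion '[{"x": 0.03,"y": 0,"z": 0.008,"rx": 0,"ry": 0,"rz": 0},{"x": 0.06,"y": 0,"z": 0.015,"rx": 0,"ry": 0,"rz": 0},{"x": 0.09,"y": 0,"z": 0.022,"rx": 0,"ry": 0,"rz": 0},{"x": 0.117,"y": 0,"z": 0.03,"rx": 0,"ry": 0,"rz": 0},{"x": 0.117,"y": 0,"z": 0.03,"rx": 0,"ry": 0,"rz": 0},{"x": 0.117,"y": 0,"z": 0.03,"rx": 0,"ry": 0,"rz": 0}]'

```text
t: 3.75
tool_pos: [0.5044, -0.352, 0.1198]
orientation: [[-0.002, -1.0, -0.002], [-0.256, -0.001, 0.967], [-0.967, 0.002, -0.256]]
contact_force: [0.7, 0.4, 0.9]
width: 0.0876
grasp_force: 0.0
```

Run:
```python
from kin import *
from h import *
s=bot.state();print(s["t"],s["q"].round(3),s["tool_pos"],s["contact_force"])
p,R=goal([.504,-.073,.046],15,-1)
print(rel(p,R,s))
a,d=bot.snapshot("scene")
cv2.imwrite("pics/s3.png",cv2.resize(a[170:350,40:300],None,fx=3,fy=3,interpolation=cv2.INTER_CUBIC))
```

```text
3.75 [-0.668  0.886  0.215 -0.923 -1.886  0.867] [ 0.5044251  -0.35201107  0.11981656] [0.72833056 0.3624507  0.87025496]
(array([-0.0005,  0.0002,  0.1296]), array([ 0.1 ,  0.17, -0.09]))
```

View pics/s3.png

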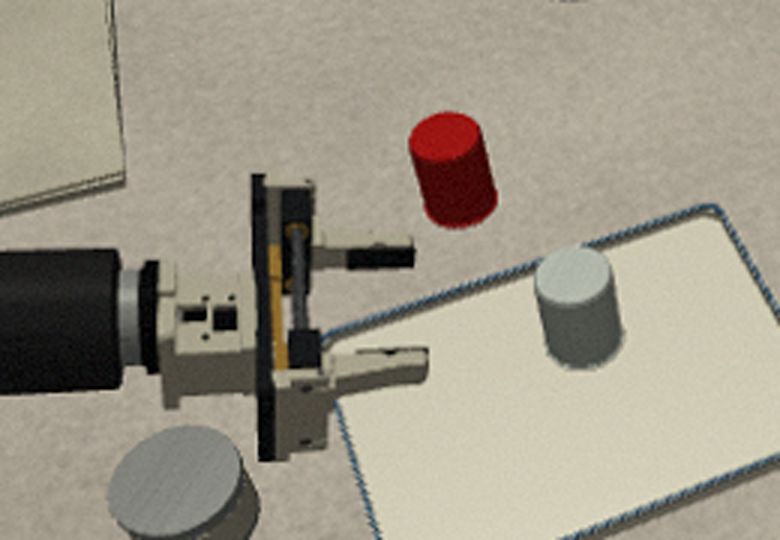

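Crop: the fingers (370,250 and 380,370) straddle the line to the beaker (580,305). They are clear of the red cup and the tin, so I'll advance.

Call:
servo_tool --motion '[{"x": 0,"y": 0,"z": 0.02,"rx": 0,"ry": 0,"rz": 0},{"x": 0,"y": 0,"z": 0.04,"rx": 0,"ry": 0,"rz": 0},{"x": 0,"y": 0,"z": 0.06,"rx": 0,"ry": 0,"rz": 0},{"x": 0,"y": 0,"z": 0.08,"rx": 0,"ry": 0,"rz": 0},{"x": 0,"y": 0,"z": 0.095,"rx": 0,"ry": 0,"rz": 0},{"x": 0,"y": 0,"z": 0.11,"rx": 0,"ry": 0,"rz": 0},{"x": 0,"y": 0,"z": 0.12,"rx": 0,"ry": 0,"rz": 0},{"x": 0,"y": 0,"z": 0.13,"rx": 0,"ry": 0,"rz": 0},{"x": 0,"y": 0,"z": 0.13,"rx": 0,"ry": 0,"rz": 0},{"x": 0,"y": 0,"z": 0.13,"rx": 0,"ry": 0,"rz": 0}]'

```text
t: 4.8
tool_pos: [0.5043, -0.2265, 0.0863]
orientation: [[-0.0, -1.0, -0.002], [-0.257, -0.001, 0.967], [-0.967, 0.001, -0.257]]
contact_force: [-0.3, -0.0, 1.2]
width: 0.0875
grasp_force: 0.0
```

Run:
```python
from kin import *
from h import *
s=bot.state();print(s["t"],s["q"].round(3),s["tool_pos"],s["contact_force"])
p,R=goal([.504,-.073,.046],15,-1)
print(rel(p,R,s))
a,d=bot.snapshot("scene");b,d=bot.snapshot("top")
cv2.imwrite("pics/s4.png",np.hstack([cv2.resize(x,(400,400),interpolation=cv2.INTER_CUBIC) for x in(a[180:340,100:260],b[170:330,320:480])]))
```

```text
4.8 [-0.534  0.863  0.026 -0.996 -1.711  0.95 ] [ 0.50428406 -0.22646994  0.08628186] [-0.26403855 -0.00557676  1.16929204]
(array([-0.0008,  0.0003, -0.0003]), array([ 0.09,  0.13, -0.03]))
```

View pics/s4.png

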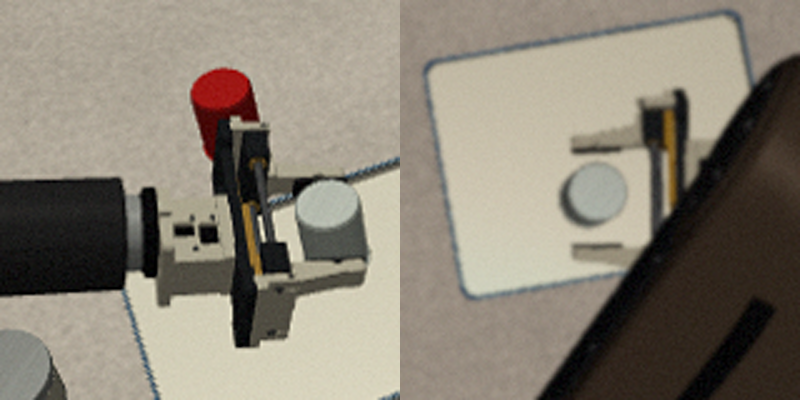

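Both views show the beaker centred between the pads (top view: beaker 597,193, pads at 597,150 and 597,248). I'll close the gripper.

Call:
servo_tool --motion '[{"x": 0,"y": 0,"z": 0,"rx": 0,"ry": 0,"rz": 0},{"x": 0,"y": 0,"z": 0,"rx": 0,"ry": 0,"rz": 0},{"x": 0,"y": 0,"z": 0,"rx": 0,"ry": 0,"rz": 0},{"x": 0,"y": 0,"z": 0,"rx": 0,"ry": 0,"rz": 0},{"x": 0,"y": 0,"z": 0,"rx": 0,"ry": 0,"rz": 0},{"x": 0,"y": 0,"z": 0,"rx": 0,"ry": 0,"rz": 0},{"x": 0,"y": 0,"z": 0,"rx": 0,"ry": 0,"rz": 0},{"x": 0,"y": 0,"z": 0,"rx": 0,"ry": 0,"rz": 0},{"x": 0,"y": 0,"z": 0,"rx": 0,"ry": 0,"rz": 0},{"x": 0,"y": 0,"z": 0,"rx": 0,"ry": 0,"rz": 0},{"x": 0,"y": 0,"z": 0,"rx": 0,"ry": 0,"rz": 0},{"x": 0,"y": 0,"z": 0,"rx": 0,"ry": 0,"rz": 0}]' --claw 0.045

```text
t: 6.1
tool_pos: [0.5042, -0.2263, 0.0863]
orientation: [[-0.0, -1.0, -0.001], [-0.256, -0.001, 0.967], [-0.967, 0.001, -0.256]]
contact_force: [0.9, -1.0, -0.2]
width: 0.0547
grasp_force: 30.0
```

Call:
servo_tool --motion '[{"x": -0.006,"y": 0,"z": -0.0015,"rx": 0,"ry": 0,"rz": 0},{"x": -0.015,"y": 0,"z": -0.004,"rx": 0,"ry": 0,"rz": 0},{"x": -0.03,"y": 0,"z": -0.008,"rx": 0,"ry": 0,"rz": 0},{"x": -0.045,"y": 0,"z": -0.012,"rx": 0,"ry": 0,"rz": 0},{"x": -0.06,"y": 0,"z": -0.016,"rx": 0,"ry": 0,"rz": 0},{"x": -0.075,"y": 0,"z": -0.02,"rx": 0,"ry": 0,"rz": 0},{"x": -0.09,"y": 0,"z": -0.024,"rx": 0,"ry": 0,"rz": 0},{"x": -0.105,"y": 0,"z": -0.028,"rx": 0,"ry": 0,"rz": 0},{"x": -0.12,"y": 0,"z": -0.032,"rx": 0,"ry": 0,"rz": 0},{"x": -0.135,"y": 0,"z": -0.036,"rx": 0,"ry": 0,"rz": 0},{"x": -0.148,"y": 0,"z": -0.039,"rx": 0,"ry": 0,"rz": 0},{"x": -0.155,"y": 0,"z": -0.041,"rx": 0,"ry": 0,"rz": 0},{"x": -0.155,"y": 0,"z": -0.041,"rx": 0,"ry": 0,"rz": 0},{"x": -0.155,"y": 0,"z": -0.041,"rx": 0,"ry": 0,"rz": 0}]'

```text
t: 7.5
tool_pos: [0.5042, -0.2261, 0.2464]
orientation: [[-0.001, -1.0, -0.001], [-0.256, -0.001, 0.967], [-0.967, 0.001, -0.256]]
contact_force: [-0.5, -0.3, -1.5]
width: 0.0546
grasp_force: 30.0
```

Run:
```python
from kin import *
from h import *
s=bot.state();print(s["t"],s["q"].round(3),s["tool_pos"],s["contact_force"],s["width"],s["grasp_force"])
R=s["orientation"];g=s["tool_pos"]+.159*R[:,2];print(g)
p,Rg=goal([g[0],g[1],.208],-15,-1); print(rel(p,Rg,s))
a,d=bot.snapshot("scene")
cv2.imwrite("pics/s5.png",cv2.resize(a[120:320,60:320],None,fx=2.5,fy=2.5,interpolation=cv2.INTER_CUBIC))
```

```text
7.5 [-0.544  0.62   0.045 -1.037 -1.856  0.725] [ 0.50423752 -0.22610256  0.24639818] [-0.47909524 -0.2869435  -1.51423889] 0.054571121179904106 29.99915267340839
[ 0.50404028 -0.07240982  0.20566118]
(array([0.0769, 0.0001, 0.0205]), array([  0.06, -29.85,  -0.07]))
```

View pics/s5.png

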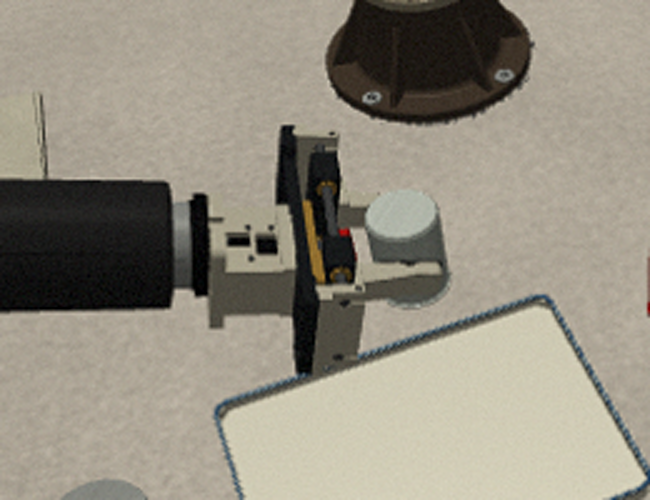

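The beaker is held upright, closed end up at (405,215), clear of the tray. Next comes the 180° roll in two halves, in the direction that takes q6 from 0.73 to -2.4.

Call:
servo_tool --motion '[{"x": 0,"y": 0,"z": 0,"rx": 0,"ry": 0,"rz": 2},{"x": 0,"y": 0,"z": 0,"rx": 0,"ry": 0,"rz": 5},{"x": 0,"y": 0,"z": 0,"rx": 0,"ry": 0,"rz": 10},{"x": 0,"y": 0,"z": 0,"rx": 0,"ry": 0,"rz": 15},{"x": 0,"y": 0,"z": 0,"rx": 0,"ry": 0,"rz": 20},{"x": 0,"y": 0,"z": 0,"rx": 0,"ry": 0,"rz": 25},{"x": 0,"y": 0,"z": 0,"rx": 0,"ry": 0,"rz": 30},{"x": 0,"y": 0,"z": 0,"rx": 0,"ry": 0,"rz": 35},{"x": 0,"y": 0,"z": 0,"rx": 0,"ry": 0,"rz": 40},{"x": 0,"y": 0,"z": 0,"rx": 0,"ry": 0,"rz": 45},{"x": 0,"y": 0,"z": 0,"rx": 0,"ry": 0,"rz": 50},{"x": 0,"y": 0,"z": 0,"rx": 0,"ry": 0,"rz": 55},{"x": 0,"y": 0,"z": 0,"rx": 0,"ry": 0,"rz": 60},{"x": 0,"y": 0,"z": 0,"rx": 0,"ry": 0,"rz": 65},{"x": 0,"y": 0,"z": 0,"rx": 0,"ry": 0,"rz": 70},{"x": 0,"y": 0,"z": 0,"rx": 0,"ry": 0,"rz": 75},{"x": 0,"y": 0,"z": 0,"rx": 0,"ry": 0,"rz": 80},{"x": 0,"y": 0,"z": 0,"rx": 0,"ry": 0,"rz": 85},{"x": 0,"y": 0,"z": 0,"rx": 0,"ry": 0,"rz": 88},{"x": 0,"y": 0,"z": 0,"rx": 0,"ry": 0,"rz": 90}]'

```text
t: 9.55
tool_pos: [0.5042, -0.2261, 0.2456]
orientation: [[-1.0, 0.004, -0.002], [-0.001, 0.255, 0.967], [0.005, 0.967, -0.255]]
contact_force: [0.5, 0.3, -2.1]
width: 0.0545
grasp_force: 30.0
```

Call:
servo_tool --motion '[{"x": 0,"y": 0,"z": 0,"rx": 0,"ry": 0,"rz": 2},{"x": 0,"y": 0,"z": 0,"rx": 0,"ry": 0,"rz": 5},{"x": 0,"y": 0,"z": 0,"rx": 0,"ry": 0,"rz": 10},{"x": 0,"y": 0,"z": 0,"rx": 0,"ry": 0,"rz": 15},{"x": 0,"y": 0,"z": 0,"rx": 0,"ry": 0,"rz": 20},{"x": 0,"y": 0,"z": 0,"rx": 0,"ry": 0,"rz": 25},{"x": 0,"y": 0,"z": 0,"rx": 0,"ry": 0,"rz": 30},{"x": 0,"y": 0,"z": 0,"rx": 0,"ry": 0,"rz": 35},{"x": 0,"y": 0,"z": 0,"rx": 0,"ry": 0,"rz": 40},{"x": 0,"y": 0,"z": 0,"rx": 0,"ry": 0,"rz": 45},{"x": 0,"y": 0,"z": 0,"rx": 0,"ry": 0,"rz": 50},{"x": 0,"y": 0,"z": 0,"rx": 0,"ry": 0,"rz": 55},{"x": 0,"y": 0,"z": 0,"rx": 0,"ry": 0,"rz": 60},{"x": 0,"y": 0,"z": 0,"rx": 0,"ry": 0,"rz": 65},{"x": 0,"y": 0,"z": 0,"rx": 0,"ry": 0,"rz": 70},{"x": 0,"y": 0,"z": 0,"rx": 0,"ry": 0,"rz": 75},{"x": 0,"y": 0,"z": 0,"rx": 0,"ry": 0,"rz": 80},{"x": 0,"y": 0,"z": 0,"rx": 0,"ry": 0,"rz": 85},{"x": 0,"y": 0,"z": 0,"rx": 0,"ry": 0,"rz": 88},{"x": 0,"y": 0,"z": 0,"rx": 0,"ry": 0,"rz": 90}]'

```text
t: 11.55
tool_pos: [0.5042, -0.2261, 0.2456]
orientation: [[0.004, 1.0, -0.002], [0.255, 0.001, 0.967], [0.967, -0.005, -0.255]]
contact_force: [-0.1, 0.8, -1.6]
width: 0.0542
grasp_force: 30.0
```

Run:
```python
from kin import *
from h import *
s=bot.state();print(s["t"],s["q"].round(3),s["tool_pos"],s["orientation"].round(3),s["contact_force"],s["width"],s["grasp_force"])
p,Rg=goal([.504,-.072,.206],-15,1)
print(rel(p,Rg,s))
for f in (.33,.67): # path keeping grasp point
    pp,RR=goal([.504,-.072,.206],15-30*f,1); print(rel(pp,RR,s))
```

```text
11.55 [-0.544  0.622  0.045 -1.037 -1.856 -2.418] [ 0.50424883 -0.22606782  0.24557228] [[ 0.004  1.    -0.002]
 [ 0.255  0.001  0.967]
 [ 0.967 -0.005 -0.255]] [-0.05414393  0.75008606 -1.63473073] 0.05423988307826372 29.99864880926907
(array([-0.0779,  0.0001,  0.0211]), array([-0.03, 29.8 , -0.27]))
(array([-0.0257, -0.0001,  0.0023]), array([-0.08,  9.7 , -0.25]))
(array([-0.053 , -0.    ,  0.0096]), array([-0.06, 19.9 , -0.26]))
```

Call:
servo_tool --motion '[{"x": -0.003,"y": -0.001,"z": 0.0003,"rx": 0,"ry": 1,"rz": 0},{"x": -0.008,"y": -0.002,"z": 0.0006,"rx": 0,"ry": 3,"rz": 0},{"x": -0.013,"y": -0.004,"z": 0.001,"rx": 0,"ry": 6,"rz": -0.1},{"x": -0.022,"y": -0.006,"z": 0.002,"rx": 0,"ry": 9.7,"rz": -0.1},{"x": -0.03,"y": -0.009,"z": 0.004,"rx": 0,"ry": 13,"rz": -0.2},{"x": -0.038,"y": -0.011,"z": 0.0055,"rx": 0,"ry": 16.5,"rz": -0.2},{"x": -0.046,"y": -0.013,"z": 0.008,"rx": 0,"ry": 19.9,"rz": -0.3},{"x": -0.053,"y": -0.015,"z": 0.011,"rx": 0,"ry": 23,"rz": -0.3},{"x": -0.06,"y": -0.017,"z": 0.0145,"rx": 0,"ry": 26,"rz": -0.3},{"x": -0.065,"y": -0.019,"z": 0.017,"rx": 0,"ry": 28.5,"rz": -0.3},{"x": -0.068,"y": -0.02,"z": 0.0185,"rx": 0,"ry": 29.8,"rz": -0.3},{"x": -0.068,"y": -0.02,"z": 0.0185,"rx": 0,"ry": 29.8,"rz": -0.3},{"x": -0.068,"y": -0.02,"z": 0.0185,"rx": 0,"ry": 29.8,"rz": -0.3},{"x": -0.068,"y": -0.02,"z": 0.0185,"rx": 0,"ry": 29.8,"rz": -0.3},{"x": -0.068,"y": -0.02,"z": 0.0185,"rx": 0,"ry": 29.8,"rz": -0.3}]'

```text
t: 13.05
tool_pos: [0.4845, -0.2258, 0.177]
orientation: [[-0.005, 1.0, -0.003], [-0.257, 0.001, 0.967], [0.966, 0.006, 0.257]]
contact_force: [-0.9, 0.7, -1.1]
width: 0.0545
grasp_force: 30.0
```

Run:
```python
from kin import *
from h import *
s=bot.state();print(s["t"],s["q"].round(3),s["qvel"].round(4),s["tool_pos"],s["orientation"].round(3),s["contact_force"],s["width"],s["grasp_force"])
print(s["tool_pos"]+.159*s["orientation"][:,2])
a,d=bot.snapshot("scene");b,d=bot.snapshot("top")
cv2.imwrite("pics/s6.png",np.hstack([cv2.resize(x,(400,400),interpolation=cv2.INTER_CUBIC) for x in(a[160:320,120:280],b[150:350,300:500])]))
```

```text
13.05 [-0.624  0.863  0.041 -1.272 -2.182 -2.304] [-0.0001  0.0004 -0.0002 -0.0019  0.0017 -0.0017] [ 0.48449858 -0.22577886  0.17695795] [[-0.005  1.    -0.003]
 [-0.257  0.001  0.967]
 [ 0.966  0.006  0.257]] [-0.88415993  0.73597698 -1.07395861] 0.05447024080141461 29.999456768855453
[ 0.48405918 -0.07210515  0.2177648 ]
```

View pics/s6.png

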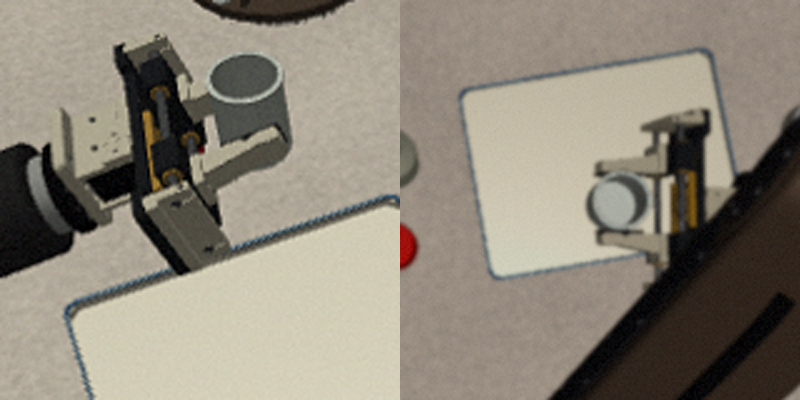

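The beaker is mouth-up, its mouth visible at (245,78) in the left view, and over the tray in the right view (615,200). I'll lower it slightly toward 15 cm, let it settle, and check that it is level.

Call:
servo_tool --motion '[{"x": -0.003,"y": 0,"z": -0.001,"rx": 0,"ry": 0,"rz": 0},{"x": -0.006,"y": 0,"z": -0.002,"rx": 0,"ry": 0,"rz": 0},{"x": -0.01,"y": 0,"z": -0.003,"rx": 0,"ry": 0,"rz": 0},{"x": -0.0145,"y": 0,"z": -0.004,"rx": 0,"ry": 0,"rz": 0},{"x": -0.0145,"y": 0,"z": -0.004,"rx": 0,"ry": 0,"rz": 0},{"x": -0.0145,"y": 0,"z": -0.004,"rx": 0,"ry": 0,"rz": 0},{"x": -0.0145,"y": 0,"z": -0.004,"rx": 0,"ry": 0,"rz": 0},{"x": -0.0145,"y": 0,"z": -0.004,"rx": 0,"ry": 0,"rz": 0},{"x": -0.0145,"y": 0,"z": -0.004,"rx": 0,"ry": 0,"rz": 0},{"x": -0.0145,"y": 0,"z": -0.004,"rx": 0,"ry": 0,"rz": 0}]'

```text
t: 14.15
tool_pos: [0.4844, -0.2259, 0.1613]
orientation: [[-0.004, 1.0, -0.002], [-0.258, 0.001, 0.966], [0.966, 0.005, 0.258]]
contact_force: [-0.2, -0.5, -1.7]
width: 0.0546
grasp_force: 30.0
```

Run:
```python
from h import *
s=bot.state();R=s["orientation"];g=s["tool_pos"]+.159*R[:,2]
print(s["t"],g,R.round(3),s["contact_force"],s["grasp_force"],abs(s["qvel"]).max())
for n in("top","scene"):
    a,d=bot.snapshot(n)
    c=bot.camera_params(n);v,u=np.mgrid[0:480,0:640];m=d>0
    r=cv2.undistortPoints(np.c_[u[m],v[m]].astype(float)[:,None],c["K"],c["dist_coeffs"])[:,0]
    w=c["eye"]+(np.c_[r,np.ones(len(r))]*d[m][:,None])@c["rotation"].T
    rad=np.hypot(*(w[:,:2]-g[:2]).T)
    k=(rad<.034)&(w[:,2]>g[2]+.03)&(w[:,2]<g[2]+.06)
    q=w[k]; A=np.c_[q[:,:2]-g[:2],np.ones(k.sum())]; 
    x=np.linalg.lstsq(A,q[:,2],rcond=None)[0]; print(n,k.sum(),x.round(3),q[:,2].min(),q[:,2].max())
    f=w[(rad<.018)&(w[:,2]>.1)]; 
    if len(f): print(" inner floor z",np.median(f[:,2]),f.shape, np.linalg.lstsq(np.c_[f[:,:2]-g[:2],np.ones(len(f))],f[:,2],rcond=None)[0].round(3))
```

```text
14.15 [ 0.4840228  -0.07225809  0.20229279] [[-0.004  1.    -0.002]
 [-0.258  0.001  0.966]
 [ 0.966  0.005  0.258]] [-0.1800919  -0.45084547 -1.68852784] 29.99927935190499 0.00132580351079503
top 222 [-0.014  0.028  0.243] 0.23256504194843175 0.25023439737405795
 inner floor z 0.17197273171468686 (187, 3) [0.007 0.026 0.172]
scene 315 [ 0.01  -0.002  0.239] 0.23234308980092178 0.2453423912304492
```

```bash
python3 -c "
from station import bot
print(bot.sign_off())"
```

```text
the job is handed in; nothing more can be done
None
```

The aluminium beaker is held mouth-up and still over the tray, level within about 0.03 rad, its underside about 17 cm above the bench; I kept the arm clear of the tin, bottle and brayer but didn't re-measure them, and the job is handed in.

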